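Snap the lid onto the calculator's storage box

ROBOT

A 6-joint arm with a two-finger parallel gripper is mounted at the origin on the work surface. World frame = base frame: x ahead of the robot, y to its left, z up, the work surface at z = 0. Lengths are in mm, angles in rad, forces in N, time in s.
With the tool pointing down it reaches from about 275 to 1000 mm from the base axis. Payload 8.4 kg.
Tool frame: the origin (TCP) lies at the very end of the fingers, on their centre line; the grasp point (between the pads) lies 19 mm behind it (r.tcp_to_grasp is the distance from the TCP to the grasp point, in mm); z points along the fingers, y is the line along which they close (so a half turn about z gives the same grasp; the last joint's range is limited). The gripper opens to 85 mm and grips with 20 to 120 N. Pads are 22 mm wide; open, the fingers measure 114 mm over their backs; the gripper's body (76 mm by 85 mm) begins 54 mm behind the grasp point. The pads swing forward as they close: fully open they stand 13 mm farther back than shut.
Start: joints at [-1.213, 0.353, 1.633, -0, 1.155, -0.002], TCP at [220.053, -584.983, 231.281] pointing down, gripper open.
Joint ranges: [-2.63, 2.63], [-0.92, 2.1], [0.06, 2.66], [-1.3, 4.44], [0, 2.69], [-3.02, 3.02]. Speed limits (rad/s): [2.22, 2.22, 2.79, 3.14, 3.14, 3.14].

INTERFACE

Orientations are given as [roll, pitch, yaw] about the fixed x, y, z axes, in that order (R = Rz(yaw) Ry(pitch) Rx(roll)).
In Python, from rig import r gives the robot as it stands. The module is installed in compiled form; this text tells all that it offers.
- The arm moves only by the tool play_rows, never from a script. Its argument "rows" is a list of rows, each an object with "dp": the shift along the tool's x, y, z in units of 40 mm (1.0 is 40 mm), a list of three; "turn": the turn, a rotation vector about the tool's x, y, z in units of 6 degrees (1.0 is 6 degrees), a list of three; "fingers": the closure, from 0 (fully open) to 1 (shut). In form: [{"dp": [tx, ty, tz], "turn": [wx, wy, wz], "fingers": fingers}, ...]. A call has 1 to 5 rows; each row shifts and turns the commanded pose from where the row before left it, along the tool's axes as they then stand; what a row does not reach is not made up. A row lasts 1/12 s, in which the tool goes at most 41.7 mm and 7.16 degrees, less where a joint would pass 70% of its speed; a pose out of reach is approached as far as the arm can. A call is refused whole if a number of a shift passes 1 or a number of a turn 1, either way. A call with a gripper value outside its range is refused whole. The fingers move at their own pace and stop on an object; "force" is the grip in N (left out, the last holds). Time passes only in rows, so rows that do not move let the fingers close. It gives the time, the measured TCP pose, the force, the opening and the grip force at its end, in the units of the state.
- r.sense(): the state, without advancing time (a new reading comes with each control period).
- r.grab_frame(name): name is "scene" or "top" or "wrist"; returns a dict with "pixels" (420x560x3 uint8, red, green, blue), "fx", "fy", "cx", "cy" (pixels), "dist" ([k1, k2, p1, p2, k3] as OpenCV has them; the pictures are not rectified), "pose" (4x4, takes a point from camera to world coordinates). Camera axes: x right, y down, z forward; pixel columns grow to the right and rows downward; lengths in mm; the calibration is good to about 2 mm. A picture is of the moment at which its call begins. There is no depth.
- r.sign_off(): hands the job in; it is judged then, once.
The state is a dict: "clock": time; "qpos": joint angles; "qvel": joint speeds; "joint_efforts": joint torques, N m; "eef_pos": TCP position; "tcp_rot": TCP orientation; "contact_force": force on the tool from outside, world axes, zero at the start; "wrist_torque": the same for the moment, N m; "opening": opening from 0.0 (shut) to 1.0 (fully open); "grasp_force": force on a finger pad.
Only numpy, scipy, OpenCV 4.12 (cv2) and the standard library are available. Lean on these libraries where they do the work, as an engineer would, in place of code of your own. Each camera call takes 0.05 s, during which the arm holds its last target. There are 200 camera calls.

TASK

One of the two cream boxes on the counter has the gold calculator in it. Take the orange lid and snap it onto that box: push it down until it is fully home on the rim and the sprung clips at both ends have closed over it, then let go. Leave the pen tray, the red charger and the amber jar where they are.

Things in the scene. Friction and masses are not known exactly. Their poses are not given: they have to be found in the camera images.
- lid: Loose orange lid, ~0.12 kg, right way up on the counter. Plate 150 (its x) x 95 (its y) x 8 mm; under it a skirt 137 x 82 mm, 22 mm deep, rounded foot; on top a central white grip rib 64 mm along x, 20 mm thick along y, 34 mm tall. Origin: centre of the skirt's underside, z up; plate underside 22, plate top 30, rib top 64 mm above it. Same after a half turn about z.
- lid_seat (a point): Point on the lid: centre of the plate's underside, 22 mm above the lid's origin, which comes down onto the box's rim. Axes as the lid's.
- calc_box: Open cream box with the gold calculator on its floor (top 18 mm above the counter). Fixed to the counter. Outside 150 (its x) x 95 (its y) x 48 mm high; inside 140 x 85 mm, so the lid's skirt enters with 1.5 mm to spare each side. Origin: centre of its underside on the counter, z up. A black sprung clip with a steel nose stands at each x end.
- full_rim (a point): Centre of the mouth of the box with the calculator, at the height of its rim (48 mm above the counter). Axes as the box's. The lid is home when lid_seat is here and the lid's x axis lies along the box's x axis (either way round).
- full_clip_neg (a joint): Slide (m) of the sprung clip at the -x end of the calculator's box: 0 closed (at rest), grows outward. Its 36 mm long steel nose, along y, is 56.5 to 64.5 mm above the counter, inner face 72 mm from the box's centre, so it overhangs the lid's end by 3 mm; clip's outer face 84.5 mm out.
- full_clip_pos (a joint): The same at the +x end. The lid's skirt enters the mouth by about 7 mm, then the plate's ends rest on both noses, 15 mm above home; a push of 12 to 20 N straight down at the middle spreads the clips, which snap back over the plate.
- empty_box: The other cream box, identical with its own two clips, but empty. Fixed to the counter. Not to be closed. Origin and axes as for the calculator's box.
- pen_tray: Bystander: loose black pen tray with two pens, 60 (x) x 200 (y) x 22 mm. Origin: centre of its underside.
- charger: Bystander: loose red battery charger, 70 (x) x 110 (y) x 46 mm. Origin: centre of its underside.
- jar: Bystander: loose squat amber glass jar, 88 mm across, 72 mm tall. Origin: centre of its underside.
Not all that is in view belongs to the job. There is more than one size of the lid; the one meant has the size given above.

How it is judged:
By the outcome, as a careful person would: the job done as asked, in the order asked, and still so for the second after the job is handed in, with the robot touching nothing.
It also fails if it takes over 38 s, if anything falls off the work surface, if the arm or the gripper's body presses on something with over 40 N, if the wrist force passes 120 N, or if a joint passes its speed limit or range.

## Working session

There is one attempt and no reset: what is moved stays moved. The work goes in short steps, Python scripts to look and compute and a tool call to move; the robot and the scene stay as the last step left them, time stands still between calls to the robot, and variables do not carry over. Pictures are saved under pics/ and viewed, at most 10 in all, crops included, and the job is handed in when it is done.

Besides the shell and the picture viewer there is one more tool, called after "Emit:" by a JSON object that holds its "method" and its "body", one argument or row to a line. play_rows: Moves the arm, as the interface text tells. Its arguments: {"type":"object","properties":{"rows":{"type":"array"},"force":{"type":"number"}},"required":["rows"]}

```bash
mkdir -p pics; cat > h.py <<'E'
import numpy as np, cv2, pickle
from rig import r
def grab(n,tag):
    f=r.grab_frame(n); pickle.dump(f,open(f'pics/{tag}.pkl','wb'))
    cv2.imwrite(f'pics/{tag}.png',f['pixels'][:,:,::-1]); return f
def load(tag): return pickle.load(open(f'pics/{tag}.pkl','rb'))
def K(f): return np.array([[f['fx'],0,f['cx']],[0,f['fy'],f['cy']],[0,0,1.]])
def cast(f,px,z):
    p=cv2.undistortPoints(np.array(px,float).reshape(-1,1,2),K(f),np.array(f['dist'])).reshape(-1,2)
    T=np.array(f['pose']); d=np.c_[p,np.ones(len(p))]@T[:3,:3].T; o=T[:3,3]
    return o+d*((z-o[2])/d[:,2])[:,None]
E
python3 - <<'E'
from h import *
print(r.sense())
a=grab('top','top0'); b=grab('scene','scene0')
for f in(a,b): print(np.round(f['pose'],3),f['fx'])
E
```

```text
{'clock': 0.0, 'qpos': array([-1.21335926e+00,  3.53633092e-01,  1.63410292e+00,  1.75296920e-05,
        1.15515993e+00, -2.38879262e-03]), 'qvel': array([-0.0002982 , -0.00050871, -0.00153907, -0.00093278,  0.00156166,
        0.00245773]), 'joint_efforts': array([-6.85879131e-04, -6.05250335e+01, -3.42065406e+01, -1.09590437e-04,
        9.14760225e-03,  9.08845266e-06]), 'eef_pos': array([ 219.92628182, -584.55456269,  230.58442079]), 'tcp_rot': array([-3.14028941e+00, -1.91411997e-05,  3.59818757e-01]), 'contact_force': array([-0.1634125 ,  0.08765918,  0.45465539]), 'wrist_torque': array([ 0.01902774,  0.014055  , -0.02164504]), 'grasp_force': 0.0, 'opening': 1.0037812572317273}
[[-0.000000e+00 -9.910000e-01  1.370000e-01  4.742130e+02]
 [-1.000000e+00  4.000000e-03  2.200000e-02 -1.170600e+01]
 [-2.200000e-02 -1.370000e-01 -9.900000e-01  1.202395e+03]
 [ 0.000000e+00  0.000000e+00  0.000000e+00  1.000000e+00]] 522.8212985957642
[[ 8.700000e-01  3.260000e-01 -3.710000e-01  1.007705e+03]
 [ 4.940000e-01 -5.960000e-01  6.340000e-01 -6.842630e+02]
 [-1.400000e-02 -7.340000e-01 -6.790000e-01  8.057190e+02]
 [ 0.000000e+00  0.000000e+00  0.000000e+00  1.000000e+00]] 487.84009332204624
```

View pics/top0.png

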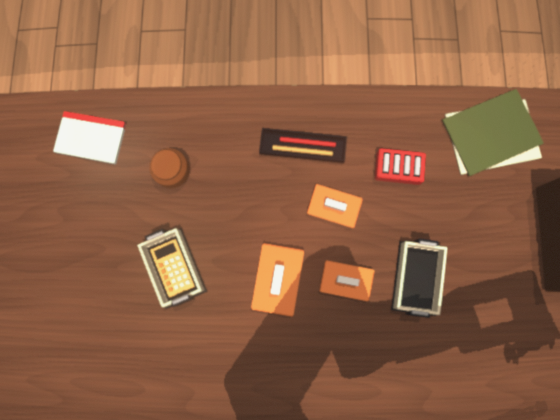

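View pics/scene0.png

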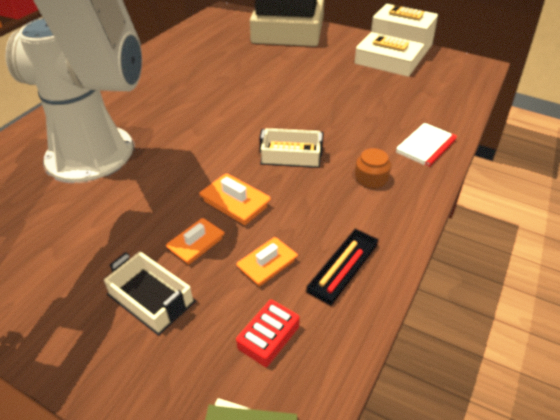

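The top view shows three orange lids, at (278,280), (335,206) and (347,281). The calculator box is at (172,267) and the empty box at (421,278). Next I'll measure the lid sizes.

```bash
python3 - <<'E'
from h import *
f=load('top0'); im=f['pixels']; hsv=cv2.cvtColor(im,cv2.COLOR_RGB2HSV)
m=cv2.inRange(hsv,(4,190,110),(18,255,255))
m=cv2.morphologyEx(m,cv2.MORPH_CLOSE,np.ones((5,5)))
def rect(c,z):
    P=cast(f,c.reshape(-1,2),z)[:,:2].astype(np.float32); (x,y),s,a=cv2.minAreaRect(P)
    b=cv2.boxPoints(((x,y),s,a)); e=[b[1]-b[0],b[2]-b[1]]; e=max(e,key=np.linalg.norm)
    return np.round([x,y,max(s),min(s),np.degrees(np.arctan2(e[1],e[0]))],1)
for c in cv2.findContours(m,0,2)[0]:
    if cv2.contourArea(c)>500: print('or',c.reshape(-1,2).mean(0),rect(c,30))
w=cv2.inRange(hsv,(0,0,90),(179,70,255))
for c in cv2.findContours(w,0,2)[0]:
    if cv2.contourArea(c)>40: print('w',c.reshape(-1,2).mean(0),rect(c,64),rect(c,48))
# box: cream
w=cv2.inRange(hsv,(15,15,120),(40,130,255));w=cv2.morphologyEx(w,cv2.MORPH_CLOSE,np.ones((5,5)))
for c in cv2.findContours(w,0,2)[0]:
    if cv2.contourArea(c)>400: print('b',c.reshape(-1,2).mean(0),rect(c,48))
cv2.imwrite('pics/crop.png',cv2.resize(im[180:330,120:400,::-1],None,fx=2.8,fy=2.8,interpolation=2))
E
```

```text
w [347.83333333 280.41666667] [ 479.  -131.3   46.3   13.1   78.4] [ 479.1 -133.    47.    13.3   78.4]
w [277.28 279.32] [482.1  21.6  63.5  19.9  -9.5] [482.2  22.   64.4  20.2  -9.5]
w [417.53932584 276.61797753] [ 485.3 -291.8  160.8  104.5   -8.5] [ 485.5 -295.8  163.   106.    -8.5]
w [168.73509934 266.61589404] [509.2 259.1 164.4  96.3  23.2] [509.7 262.9 166.7  97.7  23.2]
w [335.03125 203.96875] [ 645.9 -107.1   47.4   16.7   72.5] [ 648.3 -108.5   48.1   17.    72.5]
w [416.84615385 166.69230769] [ 731.8 -292.3   42.3   11.8   -6.5] [ 735.4 -296.3   42.8   12.    -6.5]
w [406.5 165.5] [ 735.2 -268.5   43.7   11.3   -2.4] [ 738.9 -272.1   44.3   11.5   -2.4]
w [396.53846154 163.38461538] [ 737.5 -245.9   43.7   11.3   -2.2] [ 741.2 -249.2   44.3   11.5   -2.2]
w [386.25       161.58333333] [ 740.8 -222.2   42.4   11.7   -6.3] [ 744.6 -225.2   43.    11.9   -6.3]
w [459.82352941 161.35294118] [ 743.6 -388.4   61.1   14.    20.5] [ 747.4 -393.7   62.    14.2   20.5]
w [517.32835821 157.35820896] [ 745.6 -527.8  125.6   27.3  -67.7] [ 749.5 -535.1  127.4   27.6  -67.7]
w [ 86.5        140.26190476] [799.5 460.6 160.9  87.8  78.4] [804.  467.2 163.2  89.   78.4]
b [421.91935484 278.69354839] [ 485.7 -297.1  159.6  104.6   -8.2]
b [169.34507042 266.27464789] [509.3 261.6 161.9 104.6  23.5]
b [494.45251397 134.81005587] [ 818.7 -484.9  222.3  173.3  -76.4]
```

View pics/crop.png

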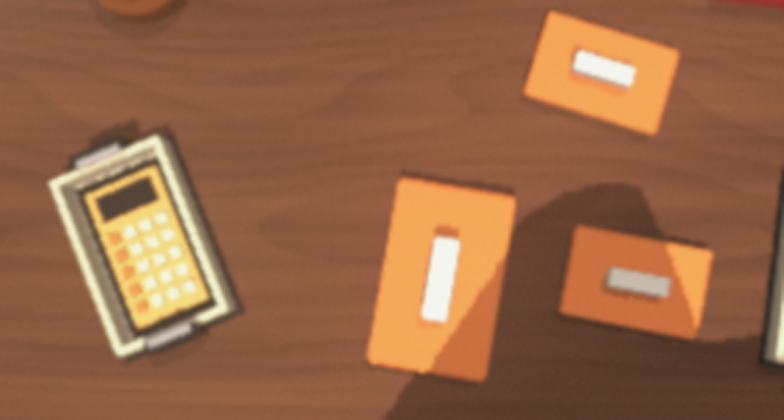

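The rib on the large lid measures 63.5 x 20 mm, so the lid at (278,280) is the one meant. The lids at (335,206) and (347,281) have 47 mm ribs and are decoys. The crop confirms that lid and shows the calculator in the left box. I'll fly over the box first to get a wrist view.

Emit:
{"method": "play_rows", "body": {
  "rows": [
    {"dp": [0.57, -0.69, 0], "turn": [0, 0, 0], "fingers": 0},
    {"dp": [0.57, -0.69, 0], "turn": [0, 0, 0], "fingers": 0},
    {"dp": [0.57, -0.69, 0], "turn": [0, 0, 0], "fingers": 0},
    {"dp": [0.57, -0.69, 0], "turn": [0, 0, 0], "fingers": 0},
    {"dp": [0.57, -0.69, 0], "turn": [0, 0, 0], "fingers": 0}
  ]
}}

```text
clock: 0.52
eef_pos: [278.2, -413.9, 230.9]
tcp_rot: [-3.141, 0.0, 0.359]
contact_force: [0.8, 0.4, -0.2]
opening: 0.998
grasp_force: 0.0
```

Emit:
{"method": "play_rows", "body": {
  "rows": [
    {"dp": [0.57, -0.69, 0], "turn": [0, 0, 0], "fingers": 0},
    {"dp": [0.57, -0.69, 0], "turn": [0, 0, 0], "fingers": 0},
    {"dp": [0.57, -0.69, 0], "turn": [0, 0, 0], "fingers": 0},
    {"dp": [0.57, -0.69, 0], "turn": [0, 0, 0], "fingers": 0},
    {"dp": [0.57, -0.69, 0], "turn": [0, 0, 0], "fingers": 0}
  ]
}}

```text
clock: 0.93
eef_pos: [336.2, -244.7, 231.2]
tcp_rot: [-3.141, 0.0, 0.359]
contact_force: [1.3, 0.4, 0.2]
opening: 0.998
grasp_force: 0.0
```

Emit:
{"method": "play_rows", "body": {
  "rows": [
    {"dp": [0.57, -0.69, 0], "turn": [0, 0, 0], "fingers": 0},
    {"dp": [0.57, -0.69, 0], "turn": [0, 0, 0], "fingers": 0},
    {"dp": [0.57, -0.69, 0], "turn": [0, 0, 0], "fingers": 0},
    {"dp": [0.57, -0.69, 0], "turn": [0, 0, 0], "fingers": 0},
    {"dp": [0.57, -0.69, 0], "turn": [0, 0, 0], "fingers": 0}
  ]
}}

```text
clock: 1.35
eef_pos: [394.4, -75.3, 231.3]
tcp_rot: [3.142, -0.0, 0.36]
contact_force: [1.4, -0.5, 0.1]
opening: 1.0
grasp_force: 0.0
```

Emit:
{"method": "play_rows", "body": {
  "rows": [
    {"dp": [0.57, -0.69, 0], "turn": [0, 0, 0], "fingers": 0},
    {"dp": [0.57, -0.69, 0], "turn": [0, 0, 0], "fingers": 0},
    {"dp": [0.57, -0.69, 0], "turn": [0, 0, 0], "fingers": 0},
    {"dp": [0.57, -0.69, 0], "turn": [0, 0, 0], "fingers": 0},
    {"dp": [0.57, -0.69, 0], "turn": [0, 0, 0], "fingers": 0}
  ]
}}

```text
clock: 1.77
eef_pos: [452.5, 94.1, 231.2]
tcp_rot: [3.142, 0.0, 0.36]
contact_force: [0.6, 0.1, -0.4]
opening: 0.996
grasp_force: 0.0
```

Emit:
{"method": "play_rows", "body": {
  "rows": [
    {"dp": [0.57, -0.69, 0], "turn": [0, 0, -0.23], "fingers": 0},
    {"dp": [0.57, -0.69, 0], "turn": [0, 0, -0.23], "fingers": 0},
    {"dp": [0.57, -0.69, 0], "turn": [0, 0, 0], "fingers": 0},
    {"dp": [0.57, -0.69, 0], "turn": [0, 0, 0], "fingers": 0},
    {"dp": [0.57, -0.69, 0], "turn": [0, 0, 0], "fingers": 0}
  ]
}}

```text
clock: 2.18
eef_pos: [504.8, 265.2, 230.9]
tcp_rot: [3.141, 0.001, 0.408]
contact_force: [0.6, 0.2, 0.9]
opening: 0.999
grasp_force: 0.0
```

Emit:
{"method": "play_rows", "body": {
  "rows": [
    {"dp": [0, 0, 0], "turn": [0, 0, 0], "fingers": 0},
    {"dp": [0, 0, 0], "turn": [0, 0, 0], "fingers": 0},
    {"dp": [0, 0, 0], "turn": [0, 0, 0], "fingers": 0}
  ]
}}

```text
clock: 2.43
eef_pos: [504.2, 263.0, 230.7]
tcp_rot: [3.141, 0.002, 0.409]
contact_force: [-0.1, 0.2, 0.2]
opening: 0.998
grasp_force: 0.0
```

```bash
python3 - <<'E'
from h import *
s=r.sense(); print(s['clock'],s['eef_pos'],s['tcp_rot'])
f=grab('wrist','w_box'); print(np.round(f['pose'],3),f['fx'])
E
```

```text
2.4333 [504.22327313 262.9658527  230.65095883] [3.14118881e+00 1.63985172e-03 4.08743657e-01]
[[ 3.98000e-01 -8.83000e-01 -2.49000e-01  5.66352e+02]
 [-9.18000e-01 -3.83000e-01 -1.06000e-01  2.89590e+02]
 [-2.00000e-03  2.70000e-01 -9.63000e-01  3.73732e+02]
 [ 0.00000e+00  0.00000e+00  0.00000e+00  1.00000e+00]] 291.6696310459777
```

View pics/w_box.png

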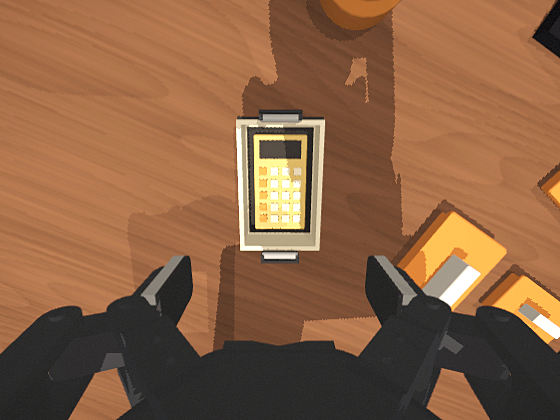

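The wrist view shows the calculator box at about (280,185), with its rim corners near (237,118), (324,118), (320,250) and (241,250). I'll measure the rim at z=48.

```bash
cat >> h.py <<'E'
def box_pose(f,z=48,roi=None,lo=(12,8,150),hi=(40,120,255)):
    hsv=cv2.cvtColor(f['pixels'],cv2.COLOR_RGB2HSV); w=cv2.inRange(hsv,lo,hi)
    if roi: k=np.zeros_like(w); k[roi[1]:roi[3],roi[0]:roi[2]]=1; w=w*k
    return w
def fitrect(f,w,z):
    cs=cv2.findContours(w,0,cv2.CHAIN_APPROX_NONE)[0]; c=np.vstack(cs)if len(cs)==1 else max(cs,key=cv2.contourArea)
    P=cast(f,c.reshape(-1,2),z)[:,:2].astype(np.float32); (x,y),s,a=cv2.minAreaRect(P)
    # robust: per side, fit line on the middle of each side
    b=cv2.boxPoints(((x,y),s,a)); e=max([b[1]-b[0],b[2]-b[1]],key=np.linalg.norm); e=e/np.linalg.norm(e); e=e*np.sign(e[0])
    for _ in range(3):
        n=np.array([-e[1],e[0]]); Q=P-[x,y]; u,v=Q@e,Q@n; L,W=max(s)/2,min(s)/2
        sl=[];cv=[];cu=[]
        for sg in(1,-1):
            k=(abs(u)<.8*L)&(abs(v-sg*W)<5); q=np.polyfit(u[k],v[k],1); q0=np.median(v[k]-q[0]*u[k]); sl.append(q[0]); cv.append(q0)
            k=(abs(v)>.5*W)&(abs(v)<.92*W)&(abs(u-sg*L)<6); cu.append(np.median(u[k])if k.any() else np.nan)
        x,y=np.array([x,y])+e*np.mean(cu)+n*np.mean(cv); t=np.arctan2(e[1],e[0])+np.mean(sl); e=np.array([np.cos(t),np.sin(t)]); s=(cu[0]-cu[1],cv[0]-cv[1])
    return np.round([x,y,s[0],s[1],np.degrees(t),*np.degrees(sl)],2)
E
python3 - <<'E'
from h import *
f=load('w_box')
w=box_pose(f,roi=(225,100,335,260)); w=cv2.morphologyEx(w,cv2.MORPH_OPEN,np.ones((2,2)))
print('box',fitrect(f,w,48))
cv2.imwrite('pics/m1.png',cv2.resize(np.hstack([cv2.cvtColor(w,8)[95:265,220:340],f['pixels'][95:265,220:340,::-1]]),None,fx=3,fy=3,interpolation=0))
f=load('top0')
h=cv2.cvtColor(f['pixels'],cv2.COLOR_RGB2HSV); print(h[260,268],h[305,285])
E
```

```text
box [506.13 259.44 150.07  91.04  21.92  -1.29   1.32]
[ 15 162 244] [ 10 175 203]
```

View pics/m1.png

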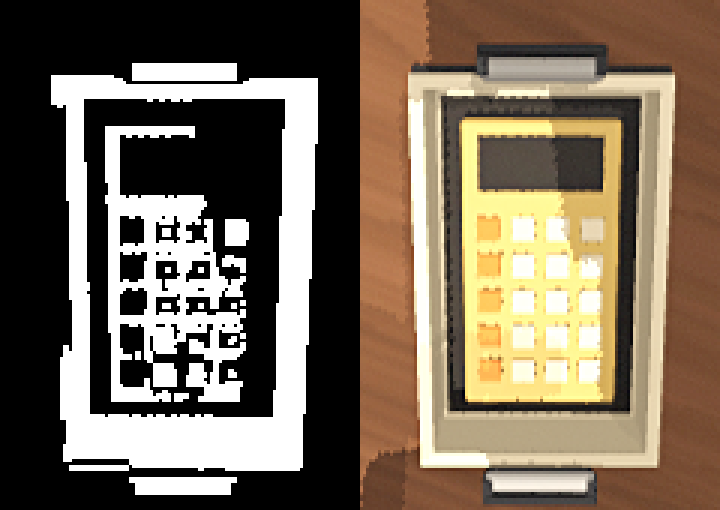

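```bash
python3 - <<'E'
from h import *
f=load('w_box'); h=cv2.cvtColor(f['pixels'],cv2.COLOR_RGB2HSV)
print(h[190,233:252].tolist()); print(h[190,312:326].tolist())
w=((h[:,:,1]<110)&(h[:,:,2]>100)).astype(np.uint8)*255
k=np.zeros_like(w);k[100:262,225:335]=1;w*=k
w=cv2.morphologyEx(w,cv2.MORPH_OPEN,np.ones((2,2)))
print('box',fitrect(f,w,48))
E
```

```text
[[12, 140, 182], [12, 141, 175], [11, 144, 163], [12, 147, 165], [12, 177, 153], [30, 22, 255], [0, 0, 255], [30, 6, 255], [30, 3, 255], [30, 17, 255], [21, 71, 183], [18, 75, 174], [19, 73, 175], [19, 72, 173], [20, 58, 251], [20, 72, 162], [16, 58, 66], [11, 66, 62], [14, 60, 89]]
[[20, 65, 213], [19, 72, 170], [20, 75, 166], [19, 73, 167], [20, 73, 161], [19, 68, 203], [20, 59, 236], [20, 59, 233], [21, 58, 234], [22, 52, 248], [13, 131, 123], [11, 163, 114], [11, 142, 120], [12, 150, 119]]
box [ 5.0534e+02  2.6120e+02  1.5127e+02  9.4900e+01  2.3330e+01  1.1000e-01
 -1.1000e-01]
```

The rim is at (505.3, 261.2), 151 x 95 mm, yaw 23.3°, which matches the given size. Next I'll look at the lid from the same relative pose so that calibration errors cancel.

Emit:
{"method": "play_rows", "body": {
  "rows": [
    {"dp": [-0.42, 0.75, 0.065], "turn": [0, 0, 0], "fingers": 0},
    {"dp": [-0.42, 0.75, 0.065], "turn": [0, 0, 0], "fingers": 0},
    {"dp": [-0.42, 0.75, 0.065], "turn": [0, 0, 0], "fingers": 0},
    {"dp": [-0.42, 0.75, 0.065], "turn": [0, 0, 0], "fingers": 0},
    {"dp": [-0.42, 0.75, 0.065], "turn": [0, 0, 0], "fingers": 0}
  ]
}}

```text
clock: 2.9
eef_pos: [486.1, 89.7, 218.3]
tcp_rot: [3.141, 0.0, 0.407]
contact_force: [1.1, -1.0, 0.3]
opening: 1.004
grasp_force: 0.0
```

Emit:
{"method": "play_rows", "body": {
  "rows": [
    {"dp": [-0.42, 0.75, 0.065], "turn": [0, 0, 0], "fingers": 0},
    {"dp": [-0.42, 0.75, 0.065], "turn": [0, 0, 0], "fingers": 0},
    {"dp": [0, 0, 0], "turn": [0, 0, 0.9], "fingers": 0},
    {"dp": [0, 0, 0], "turn": [0, 0, 0.9], "fingers": 0},
    {"dp": [0, 0, 0], "turn": [0, 0, 0.9], "fingers": 0}
  ]
}}

```text
clock: 3.32
eef_pos: [479.3, 21.9, 213.2]
tcp_rot: [3.141, 0.0, 0.117]
contact_force: [0.2, 0.9, -0.3]
opening: 1.001
grasp_force: 0.0
```

Emit:
{"method": "play_rows", "body": {
  "rows": [
    {"dp": [0, 0, 0], "turn": [0, 0, 0.9], "fingers": 0},
    {"dp": [0, 0, 0], "turn": [0, 0, 0.9], "fingers": 0},
    {"dp": [0, 0, 0], "turn": [0, 0, 1.0], "fingers": 0},
    {"dp": [0, 0, 0], "turn": [0, 0, 0], "fingers": 0},
    {"dp": [0, 0, 0], "turn": [0, 0, 0], "fingers": 0}
  ]
}}

```text
clock: 3.73
eef_pos: [479.6, 23.1, 213.2]
tcp_rot: [3.142, 0.0, -0.166]
contact_force: [0.4, 0.6, 0.1]
opening: 1.0
grasp_force: 0.0
```

Emit:
{"method": "play_rows", "body": {
  "rows": [
    {"dp": [0, 0, 0], "turn": [0, 0, 0], "fingers": 0}
  ]
}}

```text
clock: 3.82
eef_pos: [479.9, 23.4, 213.2]
tcp_rot: [3.142, -0.0, -0.165]
contact_force: [-0.7, -0.1, 0.3]
opening: 1.002
grasp_force: 0.0
```

```bash
python3 - <<'E'
from h import *
s=r.sense(); print(s['clock'],s['eef_pos'],s['tcp_rot'],np.degrees(s['tcp_rot'][2]),s['qpos'])
f=grab('wrist','w_lid'); h=cv2.cvtColor(f['pixels'],cv2.COLOR_RGB2HSV)
p=cv2.projectPoints(np.array([[482,22,64.]]),cv2.Rodrigues(np.array(f['pose'])[:3,:3].T)[0],-np.array(f['pose'])[:3,:3].T@np.array(f['pose'])[:3,3],K(f),np.array(f['dist']))[0].ravel(); print(p,h[int(p[1]),int(p[0])])
x,y=map(int,p); print(h[y,x-60:x+60:4].tolist())
E
```

```text
3.8167 [479.87309255  23.40670365 213.19277692] [ 3.14156184e+00 -5.42694556e-05 -1.65490283e-01] -9.4818947473621 [ 4.56457181e-02  1.47147518e-01  1.95291486e+00 -4.80820196e-05
  1.04148367e+00  1.78195661e+00]
[279.47640184 194.35582935] [ 18  34 212]
[[11, 145, 116], [12, 147, 116], [11, 142, 117], [10, 142, 117], [12, 147, 116], [13, 191, 203], [14, 191, 216], [14, 189, 217], [14, 190, 217], [14, 188, 217], [14, 195, 216], [13, 189, 217], [14, 193, 217], [14, 71, 162], [18, 34, 213], [18, 34, 212], [18, 34, 213], [19, 34, 213], [13, 192, 218], [14, 194, 216], [14, 188, 217], [14, 190, 217], [14, 191, 216], [14, 192, 217], [14, 192, 217], [14, 188, 217], [11, 140, 175], [12, 144, 174], [12, 142, 172], [12, 143, 171]]
```

View pics/w_lid.png

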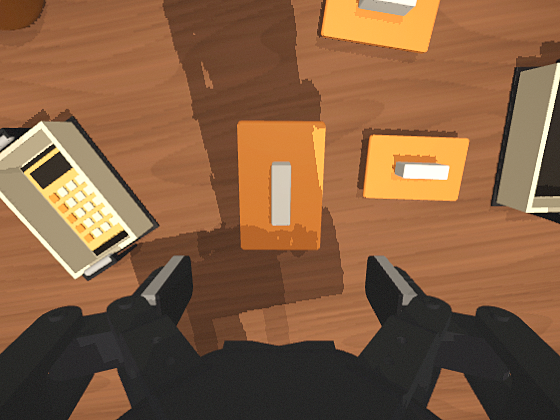

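The lid plate is at (281,186), with corners near (238,122) and (322,249), and the rib is at (281,193).

```bash
python3 - <<'E'
from h import *
f=load('w_lid'); h=cv2.cvtColor(f['pixels'],cv2.COLOR_RGB2HSV).astype(int)
w=((h[:,:,1]>165)&(h[:,:,2]>130)|((h[:,:,1]<60)&(h[:,:,2]>150))).astype(np.uint8)*255
k=np.zeros_like(w);k[110:262,226:334]=1;w*=k
w=cv2.morphologyEx(w,cv2.MORPH_OPEN,np.ones((2,2)))
print('lid',fitrect(f,w,30))
w=((h[:,:,1]<60)&(h[:,:,2]>190)).astype(np.uint8)*255*k
P=cast(f,max(cv2.findContours(w,0,1)[0],key=cv2.contourArea).reshape(-1,2),64)[:,:2].astype(np.float32);print('rib',cv2.minAreaRect(P))
E
```

```text
lid [479.27  21.27 147.7   92.75  -7.73  -1.39   2.63]
rib ((480.7462158203125, 20.66132164001465), (18.402935028076172, 62.10061264038086), 80.18282318115234)
```

```bash
python3 - <<'E'
from h import *
f=load('w_lid'); h=cv2.cvtColor(f['pixels'],cv2.COLOR_RGB2HSV).astype(int)
for y in(135,200,245): print(y,h[y,312:332].tolist())
for y in(135,245): print(y,h[y,232:244].tolist())
g=((h[:,:,0]>=12)&(h[:,:,1]>=165)&(h[:,:,2]>125)|(h[:,:,2]>225)|((h[:,:,1]<60)&(h[:,:,2]>150)))
w=g.astype(np.uint8)*255
k=np.zeros_like(w);k[112:260,228:334]=1;w*=k
w=cv2.morphologyEx(w,cv2.MORPH_OPEN,np.ones((3,3)))
print('lid',fitrect(f,w,30))
for y in (130,150,170,190,210,230,243): 
    c=np.flatnonzero(w[y]); print(y,c[0],c[-1])
E
```

```text
135 [[13, 193, 211], [20, 165, 255], [19, 165, 255], [19, 168, 255], [19, 166, 255], [19, 170, 255], [19, 166, 255], [19, 168, 255], [19, 168, 255], [19, 168, 255], [19, 166, 255], [19, 167, 255], [21, 165, 255], [14, 167, 202], [11, 143, 150], [12, 149, 154], [12, 149, 156], [11, 145, 156], [12, 146, 155], [12, 152, 156]]
200 [[14, 194, 216], [14, 192, 217], [14, 191, 216], [14, 192, 216], [14, 195, 216], [14, 194, 216], [14, 192, 217], [14, 189, 217], [14, 192, 218], [14, 196, 224], [11, 150, 172], [12, 142, 163], [12, 148, 164], [11, 145, 165], [11, 144, 166], [11, 144, 166], [11, 146, 164], [12, 147, 166], [12, 144, 166], [13, 150, 165]]
245 [[13, 193, 184], [13, 195, 183], [13, 195, 184], [13, 198, 180], [13, 196, 177], [14, 192, 219], [14, 193, 221], [14, 199, 231], [10, 142, 117], [11, 141, 110], [11, 149, 113], [11, 139, 117], [11, 146, 115], [11, 145, 116], [10, 138, 118], [11, 139, 117], [11, 139, 117], [11, 142, 117], [10, 147, 118], [10, 145, 118]]
135 [[11, 146, 112], [11, 150, 114], [11, 147, 113], [10, 144, 110], [10, 129, 103], [12, 178, 173], [14, 195, 224], [14, 190, 220], [14, 185, 218], [14, 188, 218], [14, 187, 218], [14, 186, 218]]
245 [[12, 149, 82], [11, 144, 85], [11, 130, 86], [11, 147, 85], [10, 141, 85], [11, 146, 84], [11, 148, 86], [11, 136, 77], [11, 165, 108], [13, 201, 192], [13, 198, 185], [13, 196, 183]]
lid [480.85  21.17 147.88  94.64  -9.8    0.    -0.  ]
130 237 325
150 237 324
170 238 323
190 239 322
210 240 321
230 240 320
243 241 319
```

The lid is at (480.8, 21.0), yaw -9.8°, and measures 148 x 94.6 mm. The rib gives the same centre and yaw. Now I'll descend and grip the rib.

Emit:
{"method": "play_rows", "body": {
  "rows": [
    {"dp": [0.033, 0.056, 0.9], "turn": [0, 0, 0.05], "fingers": 0},
    {"dp": [0, 0, 0.9], "turn": [0, 0, 0], "fingers": 0},
    {"dp": [0, 0, 0.9], "turn": [0, 0, 0], "fingers": 0},
    {"dp": [0, 0, 0.9], "turn": [0, 0, 0], "fingers": 0},
    {"dp": [0, 0, 0.6], "turn": [0, 0, 0], "fingers": 0}
  ]
}}

```text
clock: 4.28
eef_pos: [479.7, 21.3, 42.5]
tcp_rot: [3.141, 0.002, -0.171]
contact_force: [0.3, 0.2, -0.1]
opening: 0.999
grasp_force: 0.0
```

Emit:
{"method": "play_rows", "body": {
  "rows": [
    {"dp": [0, 0, 0.2], "turn": [0, 0, 0], "fingers": 0},
    {"dp": [0, 0, 0.1], "turn": [0, 0, 0], "fingers": 0},
    {"dp": [0, 0, 0], "turn": [0, 0, 0], "fingers": 0},
    {"dp": [0, 0, 0], "turn": [0, 0, 0], "fingers": 0}
  ]
}}

```text
clock: 4.62
eef_pos: [482.2, 21.5, 34.3]
tcp_rot: [-3.141, -0.002, -0.173]
contact_force: [0.2, 0.3, -0.1]
opening: 1.002
grasp_force: 0.0
```

Emit:
{"method": "play_rows", "body": {
  "rows": [
    {"dp": [0, 0, 0], "turn": [0, 0, 0], "fingers": 1},
    {"dp": [0, 0, 0], "turn": [0, 0, 0], "fingers": 1},
    {"dp": [0, 0, 0], "turn": [0, 0, 0], "fingers": 1},
    {"dp": [0, 0, 0], "turn": [0, 0, 0], "fingers": 1},
    {"dp": [0, 0, 0], "turn": [0, 0, 0], "fingers": 1}
  ],
  "force": 80
}}

```text
clock: 5.03
eef_pos: [481.4, 21.5, 33.5]
tcp_rot: [-3.141, -0.001, -0.173]
contact_force: [0.1, 0.5, 0.1]
opening: 0.302
grasp_force: 0.0
```

Emit:
{"method": "play_rows", "body": {
  "rows": [
    {"dp": [0, 0, 0], "turn": [0, 0, 0], "fingers": 1},
    {"dp": [0, 0, 0], "turn": [0, 0, 0], "fingers": 1},
    {"dp": [0, 0, 0], "turn": [0, 0, 0], "fingers": 1},
    {"dp": [0, 0, 0], "turn": [0, 0, 0], "fingers": 1},
    {"dp": [0, 0, 0], "turn": [0, 0, 0], "fingers": 1}
  ]
}}

```text
clock: 5.45
eef_pos: [481.4, 21.5, 33.6]
tcp_rot: [-3.141, -0.0, -0.173]
contact_force: [-1.8, -0.3, 7.1]
opening: 0.219
grasp_force: 78.0
```

Gripped on the rib. I'll lift, move over the box, and check the lid in hand with the wrist camera.

Emit:
{"method": "play_rows", "body": {
  "rows": [
    {"dp": [0, 0, -0.3], "turn": [0, 0, 0], "fingers": 1},
    {"dp": [0, 0, -0.7], "turn": [0, 0, 0], "fingers": 1},
    {"dp": [0, 0, -0.9], "turn": [0, 0, 0], "fingers": 1},
    {"dp": [0, 0, -0.6], "turn": [0, 0, 0], "fingers": 1},
    {"dp": [0, 0, 0], "turn": [0, 0, 0], "fingers": 1}
  ]
}}

```text
clock: 5.87
eef_pos: [484.0, 21.6, 137.5]
tcp_rot: [-3.14, -0.007, -0.173]
contact_force: [1.5, 0.3, -0.7]
opening: 0.225
grasp_force: 78.2
```

Emit:
{"method": "play_rows", "body": {
  "rows": [
    {"dp": [0, 0, 0], "turn": [0, 0, 0], "fingers": 1},
    {"dp": [0, 0, 0], "turn": [0, 0, 0], "fingers": 1},
    {"dp": [0, 0, 0], "turn": [0, 0, 0], "fingers": 1}
  ]
}}

```text
clock: 6.12
eef_pos: [480.1, 21.5, 131.8]
tcp_rot: [3.141, 0.002, -0.173]
contact_force: [0.5, -0.3, -1.5]
opening: 0.221
grasp_force: 78.2
```

```bash
python3 - <<'E'
from h import *
s=r.sense(); print(s['clock'],s['eef_pos'],s['tcp_rot'],s['grasp_force'],s['opening'],s['contact_force'])
f=grab('wrist','w_held')
E
```

```text
6.1167 [480.0692887   21.46846437 131.78293116] [ 3.14110405e+00  2.38934593e-03 -1.73243927e-01] 78.17633271217346 0.22117034257994797 [ 0.54799698 -0.27735881 -1.47498405]
```

View pics/w_held.png

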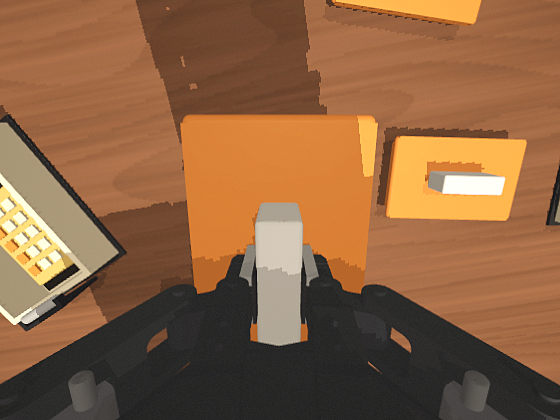

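The lid is held by the rib and looks level. The plate's far corners are at (183,116) and (377,116). I'll measure its pose relative to the tool.

```bash
python3 - <<'E'
from h import *
from scipy.spatial.transform import Rotation as Ro
f=load('w_held'); h=cv2.cvtColor(f['pixels'],cv2.COLOR_RGB2HSV).astype(int)
s=r.sense(); print(s['eef_pos'],s['tcp_rot'])
R=Ro.from_euler('xyz',[3.1411,.0024,-.1732]).as_matrix(); t=np.array([480.07,21.47,131.78])
g=((h[:,:,0]>=12)&(h[:,:,1]>=165)&(h[:,:,2]>125)|(h[:,:,2]>235))
k=np.zeros(g.shape,bool);k[95:290,165:384]=1;w=((g&k)*255).astype(np.uint8);w=cv2.morphologyEx(w,cv2.MORPH_OPEN,np.ones((3,3)))
def loc(px,z): return (cast(f,px,z)-t)@R
z=t[2]-3.5
rows=np.arange(135,270,5); Lp=[];Rp=[]
for y in rows:
    c=np.flatnonzero(w[y]); Lp.append((c[0]-.5,y)); Rp.append((c[-1]+.5,y))
top=[(x,np.flatnonzero(w[:,x])[0]-.5) for x in range(195,365,5)]
L,Q,T=loc(Lp,z),loc(Rp,z),loc(top,z)
rf=lambda a,b:(lambda q:(round(float(np.degrees(np.arctan(q[0]))),2),round(float(np.median(b-q[0]*a)),2)))(np.polyfit(a,b,1))
print('left',rf(L[:,0],L[:,1]),'right',rf(Q[:,0],Q[:,1]),'front',rf(T[:,1],T[:,0]))
print(L[::8,:2],Q[::8,:2])
E
```

```text
[480.08125172  21.45049367 131.71919017] [ 3.14100690e+00  2.60999664e-03 -1.73186718e-01]
left (0.0, -47.46) right (-0.11, 48.06) front (-0.03, 73.96)
[[ 64.46522167 -47.44426795]
 [ 44.870896   -47.19815264]
 [ 23.75946775 -47.4672792 ]
 [  0.93455388 -47.76720234]] [[64.49009782 48.01908556]
 [44.9104402  47.77980119]
 [23.81526999 48.05546424]
 [ 1.00799512 47.81616436]]
```

Lid in hand: width 95.5 mm, yaw aligned, centre offset (-1.0, 0.3) mm in the tool frame. The target TCP is (506.2, 261.9) at yaw 23.3°.

Emit:
{"method": "play_rows", "body": {
  "rows": [
    {"dp": [-0.056, -0.5, 0], "turn": [0, 0, 0], "fingers": 1},
    {"dp": [-0.056, -0.9, 0], "turn": [0, 0, 0], "fingers": 1},
    {"dp": [-0.056, -0.9, 0], "turn": [0, 0, 0], "fingers": 1},
    {"dp": [-0.056, -0.9, 0], "turn": [0, 0, 0], "fingers": 1},
    {"dp": [-0.056, -0.9, 0], "turn": [0, 0, 0], "fingers": 1}
  ]
}}

```text
clock: 6.58
eef_pos: [497.6, 186.3, 131.8]
tcp_rot: [3.14, 0.002, -0.174]
contact_force: [1.7, 0.1, -1.4]
opening: 0.22
grasp_force: 78.4
```

Emit:
{"method": "play_rows", "body": {
  "rows": [
    {"dp": [-0.056, -0.9, 0], "turn": [0, 0, 0], "fingers": 1},
    {"dp": [-0.056, -0.7, 0], "turn": [0, 0, 0], "fingers": 1},
    {"dp": [0, -0.33, 0], "turn": [0, 0, 0], "fingers": 1},
    {"dp": [0, 0, 0], "turn": [0, 0, -0.54], "fingers": 1},
    {"dp": [0, 0, 0], "turn": [0, 0, -0.9], "fingers": 1}
  ]
}}

```text
clock: 7.0
eef_pos: [506.6, 262.2, 131.6]
tcp_rot: [3.14, 0.002, -0.019]
contact_force: [-0.7, -0.8, -1.4]
opening: 0.224
grasp_force: 78.4
```

Emit:
{"method": "play_rows", "body": {
  "rows": [
    {"dp": [0, 0, 0], "turn": [0, 0, -0.9], "fingers": 1},
    {"dp": [0, 0, 0], "turn": [0, 0, -0.9], "fingers": 1},
    {"dp": [0, 0, 0], "turn": [0, 0, -0.9], "fingers": 1},
    {"dp": [0, 0, 0], "turn": [0, 0, -0.9], "fingers": 1},
    {"dp": [0, 0, 0], "turn": [0, 0, -0.5], "fingers": 1}
  ]
}}

```text
clock: 7.42
eef_pos: [506.7, 260.9, 131.8]
tcp_rot: [3.141, 0.002, 0.412]
contact_force: [-0.0, -0.4, -1.5]
opening: 0.223
grasp_force: 78.3
```

Emit:
{"method": "play_rows", "body": {
  "rows": [
    {"dp": [0, 0, 0], "turn": [0, 0, 0], "fingers": 1},
    {"dp": [0, 0, 0], "turn": [0, 0, 0], "fingers": 1},
    {"dp": [0, 0, 0], "turn": [0, 0, 0], "fingers": 1},
    {"dp": [0, 0, 0], "turn": [0, 0, 0], "fingers": 1},
    {"dp": [0, 0, 0], "turn": [0, 0, 0], "fingers": 1}
  ]
}}

```text
clock: 7.83
eef_pos: [507.2, 261.7, 132.9]
tcp_rot: [3.142, 0.0, 0.406]
contact_force: [-0.2, 0.1, -1.2]
opening: 0.22
grasp_force: 78.3
```

```bash
python3 - <<'E'
from h import *
for _ in range(1):
    s=r.sense(); print(s['clock'],s['eef_pos'],s['tcp_rot'],np.degrees(s['tcp_rot'][2]),s['contact_force'],s['qvel'])
d=np.array([506.2,261.9])-s['eef_pos'][:2]; y=s['tcp_rot'][2]
print('tool dp',d@[np.cos(y),np.sin(y)]/40,d@[np.sin(y),-np.cos(y)]/40,'turn',-(23.33-np.degrees(y))/6)
E
```

```text
7.8333 [507.20149272 261.67743863 132.91891261] [3.14153970e+00 3.27628574e-04 4.05997991e-01] 23.261971395490153 [-0.21302363  0.07863998 -1.15464107] [ 1.39264644e-03 -3.06094126e-03 -9.83261880e-04  5.30378121e-05
  4.97870354e-05 -3.87066513e-03]
tool dp -0.020804565616743917 -0.014999860467558334 turn -0.011338100751640804
```

Emit:
{"method": "play_rows", "body": {
  "rows": [
    {"dp": [-0.02, -0.015, 0.3], "turn": [0, 0, 0], "fingers": 1},
    {"dp": [0, 0, 0.45], "turn": [0, 0, 0], "fingers": 1},
    {"dp": [0, 0, 0.4], "turn": [0, 0, 0], "fingers": 1},
    {"dp": [0, 0, 0.05], "turn": [0, 0, 0], "fingers": 1},
    {"dp": [0, 0, 0], "turn": [0, 0, 0], "fingers": 1}
  ]
}}

```text
clock: 8.25
eef_pos: [505.3, 261.5, 83.6]
tcp_rot: [3.141, 0.003, 0.407]
contact_force: [0.1, 0.0, -0.2]
opening: 0.226
grasp_force: 78.3
```

Emit:
{"method": "play_rows", "body": {
  "rows": [
    {"dp": [0, 0, 0], "turn": [0, 0, 0], "fingers": 1},
    {"dp": [0, 0, 0], "turn": [0, 0, 0], "fingers": 1},
    {"dp": [0, 0, 0], "turn": [0, 0, 0], "fingers": 1},
    {"dp": [0, 0, 0], "turn": [0, 0, 0], "fingers": 1},
    {"dp": [0, 0, 0], "turn": [0, 0, 0], "fingers": 1}
  ]
}}

```text
clock: 8.67
eef_pos: [506.6, 262.2, 85.6]
tcp_rot: [-3.142, -0.001, 0.407]
contact_force: [-0.4, 0.2, -0.9]
opening: 0.222
grasp_force: 78.3
```

```bash
python3 - <<'E'
from h import *
s=r.sense(); print(s['clock'],s['eef_pos'],s['tcp_rot'],np.degrees(s['tcp_rot'][2]),s['contact_force'])
d=np.array([506.2,261.9])-s['eef_pos'][:2]; y=s['tcp_rot'][2]
print('tool dp',d@[np.cos(y),np.sin(y)]/40,d@[np.sin(y),-np.cos(y)]/40,'turn',-(23.33-np.degrees(y))/6)
f=grab('wrist','w_pre')
E
```

```text
8.6667 [506.62769025 262.18429319  85.6469924 ] [-3.14153157e+00 -9.58025354e-04  4.06907967e-01] 23.314109180487332 [-0.43760393  0.23586499 -0.9321067 ]
tool dp -0.012632101930410302 0.0022953167471197094 turn -0.002648469918777726
```

View pics/w_pre.png

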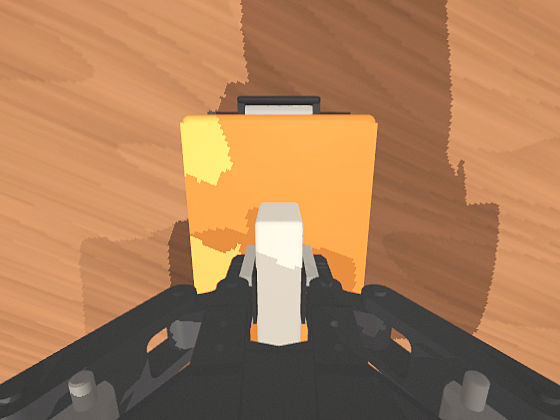

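Just above the mouth, the clip (cols 237–321, centre 279) lines up with the lid (182–377, centre 279.5). I'll lower it in small steps.

Emit:
{"method": "play_rows", "body": {
  "rows": [
    {"dp": [-0.01, 0, 0.05], "turn": [0, 0, 0], "fingers": 1},
    {"dp": [0, 0, 0.05], "turn": [0, 0, 0], "fingers": 1},
    {"dp": [0, 0, 0.05], "turn": [0, 0, 0], "fingers": 1},
    {"dp": [0, 0, 0.05], "turn": [0, 0, 0], "fingers": 1},
    {"dp": [0, 0, 0], "turn": [0, 0, 0], "fingers": 1}
  ]
}}

```text
clock: 9.13
eef_pos: [505.8, 261.8, 76.6]
tcp_rot: [3.142, 0.0, 0.407]
contact_force: [-0.1, -0.3, -0.8]
opening: 0.225
grasp_force: 78.4
```

Emit:
{"method": "play_rows", "body": {
  "rows": [
    {"dp": [0, 0, 0.05], "turn": [0, 0, 0], "fingers": 1},
    {"dp": [0, 0, 0], "turn": [0, 0, 0], "fingers": 1},
    {"dp": [0, 0, 0], "turn": [0, 0, 0], "fingers": 1}
  ]
}}

```text
clock: 9.38
eef_pos: [506.1, 262.0, 75.1]
tcp_rot: [-3.142, -0.0, 0.407]
contact_force: [0.6, -0.3, -0.4]
opening: 0.218
grasp_force: 78.6
```

The skirt is inside the mouth with no contact force. Now pressing.

Emit:
{"method": "play_rows", "body": {
  "rows": [
    {"dp": [0, 0, 0.05], "turn": [0, 0, 0], "fingers": 1},
    {"dp": [0, 0, 0.05], "turn": [0, 0, 0], "fingers": 1},
    {"dp": [0, 0, 0.05], "turn": [0, 0, 0], "fingers": 1}
  ]
}}

```text
clock: 9.63
eef_pos: [507.2, 262.5, 70.2]
tcp_rot: [-3.141, -0.003, 0.407]
contact_force: [-0.9, -0.5, 7.6]
opening: 0.22
grasp_force: 79.9
```

Emit:
{"method": "play_rows", "body": {
  "rows": [
    {"dp": [0, 0, 0.05], "turn": [0, 0, 0], "fingers": 1},
    {"dp": [0, 0, 0.05], "turn": [0, 0, 0], "fingers": 1},
    {"dp": [0, 0, 0], "turn": [0, 0, 0], "fingers": 1}
  ]
}}

```text
clock: 9.88
eef_pos: [506.0, 261.9, 64.6]
tcp_rot: [-3.142, -0.0, 0.407]
contact_force: [2.4, 1.6, -4.9]
opening: 0.221
grasp_force: 78.2
```

Emit:
{"method": "play_rows", "body": {
  "rows": [
    {"dp": [0, 0, 0.05], "turn": [0, 0, 0], "fingers": 1},
    {"dp": [0, 0, 0.05], "turn": [0, 0, 0], "fingers": 1},
    {"dp": [0, 0, 0], "turn": [0, 0, 0], "fingers": 1}
  ]
}}

```text
clock: 10.13
eef_pos: [505.8, 261.8, 60.6]
tcp_rot: [3.142, 0.001, 0.407]
contact_force: [1.7, 0.7, -2.6]
opening: 0.219
grasp_force: 78.5
```

Emit:
{"method": "play_rows", "body": {
  "rows": [
    {"dp": [0, 0, 0.05], "turn": [0, 0, 0], "fingers": 1},
    {"dp": [0, 0, 0.03], "turn": [0, 0, 0], "fingers": 1},
    {"dp": [0, 0, 0], "turn": [0, 0, 0], "fingers": 1},
    {"dp": [0, 0, 0], "turn": [0, 0, 0], "fingers": 1}
  ]
}}

```text
clock: 10.47
eef_pos: [505.9, 261.9, 59.6]
tcp_rot: [-3.142, 0.0, 0.407]
contact_force: [-5.7, -3.1, 19.3]
opening: 0.222
grasp_force: 81.7
```

TCP is at 59.6 mm, the predicted home height, and the lid is seated with a 19 N reaction. I'll press slightly more, release, and rise.

Emit:
{"method": "play_rows", "body": {
  "rows": [
    {"dp": [0, 0, 0.02], "turn": [0, 0, 0], "fingers": 1},
    {"dp": [0, 0, 0], "turn": [0, 0, 0], "fingers": 1},
    {"dp": [0, 0, -0.04], "turn": [0, 0, 0], "fingers": 1}
  ]
}}

```text
clock: 10.72
eef_pos: [505.9, 261.8, 59.9]
tcp_rot: [-3.142, -0.0, 0.407]
contact_force: [0.7, -0.0, -2.1]
opening: 0.221
grasp_force: 78.8
```

Emit:
{"method": "play_rows", "body": {
  "rows": [
    {"dp": [0, 0, 0], "turn": [0, 0, 0], "fingers": 0},
    {"dp": [0, 0, 0], "turn": [0, 0, 0], "fingers": 0},
    {"dp": [0, 0, 0], "turn": [0, 0, 0], "fingers": 0},
    {"dp": [0, 0, 0], "turn": [0, 0, 0], "fingers": 0},
    {"dp": [0, 0, 0], "turn": [0, 0, 0], "fingers": 0}
  ]
}}

```text
clock: 11.13
eef_pos: [505.7, 261.8, 58.3]
tcp_rot: [3.142, 0.001, 0.407]
contact_force: [-0.1, 0.4, -0.0]
opening: 0.915
grasp_force: 0.0
```

Emit:
{"method": "play_rows", "body": {
  "rows": [
    {"dp": [0, 0, 0], "turn": [0, 0, 0], "fingers": 0},
    {"dp": [0, 0, 0], "turn": [0, 0, 0], "fingers": 0},
    {"dp": [0, 0, -0.3], "turn": [0, 0, 0], "fingers": 0},
    {"dp": [0, 0, -0.8], "turn": [0, 0, 0], "fingers": 0},
    {"dp": [0, 0, -0.8], "turn": [0, 0, 0], "fingers": 0}
  ]
}}

```text
clock: 11.55
eef_pos: [504.9, 261.3, 135.1]
tcp_rot: [3.141, 0.003, 0.407]
contact_force: [0.8, 0.5, 0.8]
opening: 0.999
grasp_force: 0.0
```

Emit:
{"method": "play_rows", "body": {
  "rows": [
    {"dp": [0, 0, -0.9], "turn": [0, 0, 0], "fingers": 0},
    {"dp": [0, 0, -0.9], "turn": [0, 0, 0], "fingers": 0},
    {"dp": [0, 0, -0.5], "turn": [0, 0, 0], "fingers": 0},
    {"dp": [0, 0, 0], "turn": [0, 0, 0], "fingers": 0},
    {"dp": [0, 0, 0], "turn": [0, 0, 0], "fingers": 0}
  ]
}}

```text
clock: 11.97
eef_pos: [506.6, 262.2, 228.8]
tcp_rot: [-3.141, -0.003, 0.407]
contact_force: [-0.1, 0.3, -0.4]
opening: 0.999
grasp_force: 0.0
```

```bash
python3 - <<'E'
from h import *
s=r.sense(); print(s['clock'],s['eef_pos'],s['contact_force'],s['opening'])
f=grab('wrist','w_end'); g=grab('scene','s_end')
A=cv2.resize(f['pixels'][80:280,180:380],(400,400)); B=cv2.resize(g['pixels'][100:200,230:350],(480,400),interpolation=2)[:,:400]
cv2.imwrite('pics/end.png',np.hstack([A,B])[:,:,::-1])
h=cv2.cvtColor(f['pixels'],cv2.COLOR_RGB2HSV).astype(int)
w=(((h[:,:,0]>=12)&(h[:,:,1]>=165)&(h[:,:,2]>125))|(h[:,:,2]>225)).astype(np.uint8)*255
k=np.zeros_like(w);k[100:265,222:340]=1;w=cv2.morphologyEx(w*k,cv2.MORPH_OPEN,np.ones((3,3)))
print('lid',fitrect(f,w,56))
E
```

```text
11.9667 [506.58417187 262.21580332 228.76302024] [-0.06938944  0.27791095 -0.36368566] 0.9986414688230693
lid [ 5.0618e+02  2.6259e+02  1.4962e+02  9.4680e+01  2.3410e+01 -9.0000e-02
  9.0000e-02]
```

View pics/end.png

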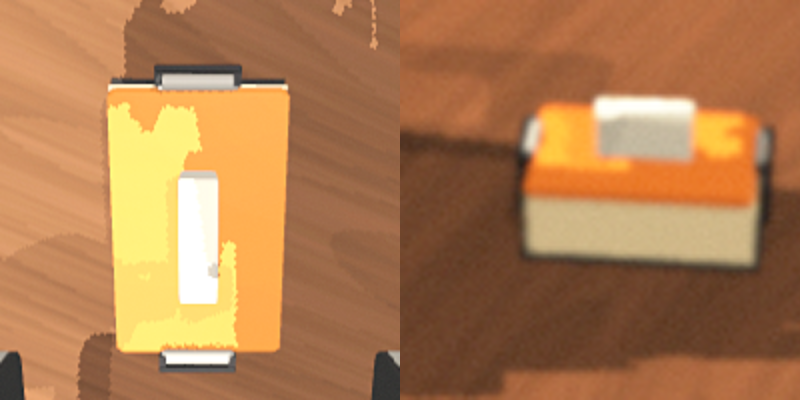

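The lid sits flush in both views. I'll check the clip nose positions numerically against the earlier closed view.

```bash
python3 - <<'E'
from h import *
t=np.radians(23.33); e=np.array([np.cos(t),np.sin(t)]); c=np.array([505.34,261.2])
for n in('w_box','w_end'):
    f=load(n); h=cv2.cvtColor(f['pixels'],cv2.COLOR_RGB2HSV).astype(int)
    T=np.array(f['pose']);R=T[:3,:3].T
    for u in(72,-72):
        p=cv2.projectPoints(np.array([[*(c+u*e),64.5]]),cv2.Rodrigues(R)[0],-R@T[:3,3],K(f),np.array(f['dist']))[0].ravel()
        x,y=np.round(p).astype(int); print(n,u,p.round(1)); print([(int(i),h[i,x].tolist()) for i in range(y-8,y+9)])
        m=[]
        for i in range(y-14,y+15): m.append((cast(f,[(x,i)],64.5)[0,:2]-c)@e)
        print('u at first/last',round(m[0],1),round(m[-1],1))
cv2.imwrite('pics/ends.png',np.hstack([cv2.resize(load('w_end')['pixels'][a:a+40,240:320],(400,200),interpolation=0) for a in(100,235)])[:,:,::-1])
E
```

```text
w_box 72 [281.  123.3]
[(115, [16, 32, 168]), (116, [18, 32, 176]), (117, [16, 26, 183]), (118, [17, 26, 185]), (119, [18, 33, 172]), (120, [15, 31, 162]), (121, [14, 24, 140]), (122, [20, 58, 175]), (123, [20, 63, 201]), (124, [20, 64, 198]), (125, [28, 40, 255]), (126, [30, 33, 255]), (127, [19, 73, 179]), (128, [7, 41, 56]), (129, [17, 52, 69]), (130, [17, 56, 87]), (131, [18, 57, 76])]
u at first/last 85.8 58.5
w_box -72 [280.5 253.9]
[(246, [20, 64, 214]), (247, [20, 60, 234]), (248, [20, 60, 237]), (249, [20, 66, 214]), (250, [20, 84, 118]), (251, [120, 7, 39]), (252, [18, 31, 138]), (253, [19, 29, 191]), (254, [18, 26, 217]), (255, [18, 21, 238]), (256, [18, 23, 249]), (257, [18, 23, 252]), (258, [17, 30, 214]), (259, [15, 31, 65]), (260, [130, 26, 29]), (261, [8, 14, 72]), (262, [120, 7, 73])]
u at first/last -54.9 -89.8
w_end 72 [279.4 126. ]
[(118, [16, 26, 217]), (119, [17, 22, 217]), (120, [18, 20, 225]), (121, [18, 23, 219]), (122, [20, 22, 207]), (123, [21, 17, 193]), (124, [14, 30, 178]), (125, [11, 138, 210]), (126, [15, 182, 255]), (127, [17, 164, 255]), (128, [17, 167, 255]), (129, [17, 165, 255]), (130, [17, 166, 255]), (131, [17, 166, 255]), (132, [17, 165, 255]), (133, [16, 166, 255]), (134, [16, 167, 255])]
u at first/last 85.5 58.2
w_end -72 [279.3 256.9]
[(249, [27, 130, 255]), (250, [27, 131, 255]), (251, [27, 128, 255]), (252, [29, 128, 255]), (253, [23, 154, 255]), (254, [13, 171, 240]), (255, [12, 38, 186]), (256, [20, 17, 223]), (257, [20, 21, 255]), (258, [0, 0, 255]), (259, [0, 0, 255]), (260, [0, 0, 255]), (261, [19, 25, 255]), (262, [28, 35, 88]), (263, [143, 23, 45]), (264, [6, 13, 100]), (265, [60, 3, 97])]
u at first/last -55.0 -89.8
```

View pics/ends.png

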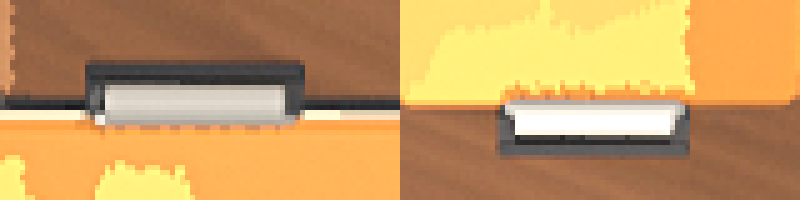

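Both nose edges lie where they were when closed (within 0.3 px of the same offset), and the noses overlap the plate. Handing in.

```bash
python3 -c "
from rig import r; print(r.sign_off())"
```

```text
the job is handed in; nothing more can be done
None
```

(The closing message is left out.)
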